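# Swap the bottle and the jar in the stock tray

### The arm

A 7-joint arm with a two-finger parallel gripper is mounted at the origin on the work surface. World frame = base frame: x ahead of the robot, y to its left, z up, the work surface at z = 0. Lengths are in mm, angles in rad, forces in N, time in s.
With the tool pointing down it reaches from about 400 to 850 mm from the base axis. Payload 10.4 kg.
Tool frame: the origin (TCP) lies on the centre line of the jaws, within the pads' length; the fingertips stand bot.nose_length ahead of it and the grasp point (between the pads) lies 5 mm behind it (bot.nose_length is the distance from the TCP to the fingertips, in mm); z points along the fingers, y is the line along which they close (so a half turn about z gives the same grasp; the last joint's range is limited). The gripper opens to 85 mm and grips with 20 to 120 N. Pads are 22 mm wide; open, the fingers measure 114 mm over their backs; the gripper's body (76 mm by 85 mm) begins 54 mm behind the grasp point. The pads swing forward as they close: fully open they stand 13 mm farther back than shut.
Start: joints at [-1.318, 0.332, -0.065, 1.46, 0.022, 1.35, -0.088], TCP at [170.184, 601.407, 209.438] pointing down, gripper open.
Joint ranges: [-2.6, 2.6], [-0.5, 2.12], [-1.47, 1.34], [0.16, 2.42], [-1.27, 4.41], [0.06, 2.06], [-2.6, 2.6]. Speed limits (rad/s): [2.22, 2.22, 2.79, 2.79, 3.14, 3.14, 3.14].

### API

Orientations are given as a rotation vector (axis times angle).
In Python, from station import bot gives the robot as it stands. The module is installed in compiled form; this text tells all that it offers.
- The arm moves only by the tool arm_command, never from a script. Its argument "commands" is text: rows parted by semicolons, each of 7 numbers parted by spaces: the turn, a rotation vector about the tool's x, y, z in units of 6 degrees (1.0 is 6 degrees), then the shift along the tool's x, y, z in units of 25 mm (1.0 is 25 mm), then the opening, from 0 (shut) to 1 (fully open). A call has 1 to 8 rows; each row is the pose to reach, as a shift and turn from the pose commanded when the call began, along the tool's axes at that moment; what a row does not reach only later rows make up. A row lasts 1/8 s, in which the tool goes at most 62.5 mm and 10.7 degrees, less where a joint would pass 70% of its speed; a pose out of reach is approached as far as the arm can. A call with a gripper value outside its range is refused whole. The fingers move at their own pace and stop on an object; "squeeze" is the grip in N (left out, the last holds). Time passes only in rows, so rows that repeat a pose let the fingers close. It gives the time, the measured TCP pose, the force, the opening and the grip force at its end, in the units of the state.
- bot.observe(): the state, without advancing time (a new reading comes with each control period).
- bot.snapshot(name): name is "side" or "top" or "wrist"; returns the picture (420x560x3 uint8, blue, green, red); there is no depth.
- bot.camera_params(name): a dict with "fx", "fy", "cx", "cy" (pixels), "eye" and "orientation" of the camera in the world; the wrist camera has in their place "tool_from_camera" (4x4, takes a point from camera to tool coordinates, whose origin is the TCP and whose axes are the flange's). Camera axes: x right, y down, z forward; pixel columns grow to the right and rows downward; lengths in mm; the calibration is good to about 2 mm. A picture is of the moment at which its call begins: read the wrist's pose just before it. camera_params takes no time and is no camera call.
- bot.close_job(): hands the job in; it is judged then, once.
Trained networks look in the newest picture that a camera, given by its name, has taken for a name from the list of things; names that differ only in an ending like _2 or _b are one class to them, and where a whole thing is asked for, a point or a joint stands for the part that bears it (a point fixed in the world has none). Each returns a list of dicts, best first, with "confidence" (0 to 1); they miss things now and then, are a little off and sometimes report something else, mostly with a low value. They report only what shows in the picture. A call takes as long as a camera call. They do not tell look-alikes from the thing itself.
- bot.find_in(camera, target): "xyz" ([x, y, z] in mm, in the coordinates of the camera as it stood for that picture, good to about 4 mm: the middle of the surface that is visible of it).
- bot.regions_of(camera, target): "mask" (420x560 bool, what is visible of it).
The state is a dict: "clock": time; "joint_positions": joint angles; "dq": joint speeds; "tau": joint torques, N m; "eef_pos": TCP position; "orientation": TCP orientation; "force": force on the tool from outside, world axes, zero at the start; "ft_torque": the same for the moment, N m; "grip_width": finger opening in mm; "grasp_force": force on a finger pad.
Only numpy, scipy, OpenCV 4.12 (cv2) and the standard library are available. Lean on these libraries where they do the work, as an engineer would, in place of code of your own. Each camera call takes 0.05 s, during which the arm holds its last target. There are 200 camera calls.

### The job

In the steel tray with three compartments, the amber bottle and the squat jar have been put in each other's end compartments. Swap them, so that each stands upright on the floor of the end compartment the other one came from and the middle compartment is empty. Set them down without dropping them, and leave the things standing around the tray alone.

Things in the scene. Friction and masses are not known exactly. Their poses are not given: they have to be found in the camera images.
- bottle_center (a point): The amber glass medicine bottle standing in one end compartment of the tray (left or right): upright, 105 mm tall, round body of diameter 42 mm from its foot up to 72 mm, then a shoulder and a white screw cap of diameter 28 mm (from 87 to 105 mm above its foot). About 0.13 kg. The point is on its axis, half-way up (52.5 mm above its foot); z runs up its axis.
- jar_center (a point): The squat round pill jar standing in the other end compartment: 70 mm tall, amber glass body of diameter 58 mm up to 52 mm, white screw lid of diameter 60 mm from 52 to 70 mm. About 0.15 kg. The point is on its axis, half-way up (35 mm above its foot); z runs up its axis.
- tray: Low open steel tray fixed to the table, 100 mm (x) by 328 mm (y) and 18 mm high, with three equal compartments in a row along its own y axis, each 92 by 104 mm inside, centres 108 mm apart; floor, walls and dividers are 4 mm thick, all walls 18 mm high above the table. Origin: centre of its underside, on the table; z up. It stands turned by up to about 20 degrees.
- bay_left (a point): Centre of the floor (its upper face, 4 mm above the table) of the end compartment on the robot's left (+y of the tray).
- bay_middle (a point): Centre of the floor of the middle compartment, empty at the start; free to use for parking.
- bay_right (a point): Centre of the floor of the end compartment on the robot's right (-y of the tray).
- spare_bottle_center (a point): Bystander: a bottle just like the one in the tray (105 mm tall, diameter 42 mm), but standing on the table beyond the tray. Point half-way up on its axis.
- upright_carton_center (a point): Bystander: upright white medicine carton with a red band, 50 x 50 x 110 mm tall, on the table beyond the tray. Point at its centre.
- flat_carton_center (a point): Bystander: flat white medicine carton with a blue band, 60 (x) x 120 (y) x 35 mm tall, on the table beyond the tray. Point at its centre.
Not all that is in view belongs to the job. Leave any turquoise look-alike of the part that bears jar_center alone. Leave any black look-alike of the part that bears bottle_center alone.

How it is judged:
By the outcome, as a careful person would: the job done as asked, in the order asked, and still so for the second after the job is handed in, with the robot touching nothing.
It also fails if it takes over 64 s, if anything falls off the work surface, if the arm or the gripper's body presses on something with over 40 N, if the wrist force passes 120 N, or if a joint passes its speed limit or range.

## Working session

There is one attempt and no reset: what is moved stays moved. The work goes in short steps, Python scripts to look and compute and a tool call to move; the robot and the scene stay as the last step left them, time stands still between calls to the robot, and variables do not carry over. Pictures are saved under pics/ and viewed, at most 12 in all, crops included, and the job is handed in when it is done.

Besides the shell and the picture viewer there is one more tool, called after "Emit:" as a command line: name --argument value ..., lists and objects as JSON in quotes. arm_command: Moves the arm, as the interface text tells. Its arguments: {"type":"object","properties":{"commands":{"type":"string"},"squeeze":{"type":"number"}},"required":["commands"]}

```bash
mkdir -p pics; cat > h.py <<'E'
import numpy as np, cv2
from scipy.spatial.transform import Rotation as R
from station import bot
def campose(n):
    p=bot.camera_params(n)
    if 'eye' in p:
        o=np.array(p['orientation'],float)
        M=o if o.shape==(3,3) else R.from_rotvec(o).as_matrix()
        return p,M,np.array(p['eye'])
    s=bot.observe(); T=np.array(p['tool_from_camera']); Rt=R.from_rotvec(s['orientation']).as_matrix()
    return p,Rt@T[:3,:3],Rt@T[:3,3]+np.array(s['eef_pos'])
def ray(n,u,v,z):
    p,M,e=campose(n); d=M@np.array([(u-p['cx'])/p['fx'],(v-p['cy'])/p['fy'],1]); return e+d*(z-e[2])/d[2]
def proj(n,P):
    p,M,e=campose(n); c=M.T@(np.array(P)-e); return [p['fx']*c[0]/c[2]+p['cx'],p['fy']*c[1]/c[2]+p['cy']]
E
python3 - <<'E'
from h import *
print(bot.nose_length, bot.camera_params('top'),bot.camera_params('side'))
s=bot.observe(); print(s['orientation'],R.from_rotvec(s['orientation']).as_matrix().round(3),s['grip_width'])
ims=[]
for n in('top','side'):
    im=bot.snapshot(n); cv2.imwrite(f'pics/{n}0.png',im)
    for t in('bottle_center','jar_center','tray','upright_carton_center','flat_carton_center'):
        p,M,e=campose(n)
        for d in bot.find_in(n,t):
            x=M@np.array(d['xyz'])+e; print(n,t,round(d['confidence'],2),x.round(),np.round(proj(n,x)))
E
```

```text
14.0 {'fx': 437.6603250280803, 'fy': 437.6603250280803, 'cx': 281.1643297496597, 'cy': 204.44358468299913, 'eye': array([511.60737081,  12.52098048, 793.07187788]), 'orientation': array([-2.17578662,  2.15362709, -0.15671922])} {'fx': 465.8383260128011, 'fy': 465.8383260128011, 'cx': 281.8082266569028, 'cy': 210.5191789879995, 'eye': array([ 192.07103331, -486.69849802,  760.27387815]), 'orientation': array([-2.30138729,  0.77865529, -0.3078304 ])}
[-4.31775434e-01 -3.11161218e+00  2.35114073e-03] [[-0.962  0.272 -0.   ]
 [ 0.272  0.962 -0.001]
 [-0.    -0.002 -1.   ]] 85.74362637131189
top bottle_center 0.76 [496. 135.  80.] [196. 269.]
top bottle_center 0.75 [451. 238.  77.] [131. 297.]
top jar_center 0.95 [382. -83.  69.] [331. 342.]
top jar_center 0.92 [497. -75.  77.] [327. 270.]
top tray 0.9 [506.  31.   3.] [262. 263.]
top upright_carton_center 0.72 [663. 159. 107.] [182. 163.]
top upright_carton_center 0.21 [ 659. -113.   82.] [349. 171.]
top flat_carton_center 0.71 [666.  38.  36.] [260. 171.]
top flat_carton_center 0.22 [505.  32.   1.] [262. 263.]
side bottle_center 0.95 [484. 131.  69.] [210. 195.]
side bottle_center 0.85 [452. 233.  56.] [173. 179.]
side jar_center 0.96 [ 522. -217.   72.] [337. 302.]
side jar_center 0.94 [374. -89.  73.] [222. 295.]
side jar_center 0.57 [488. -83.  75.] [273. 260.]
side tray 0.61 [498.  27.   4.] [246. 243.]
side tray 0.37 [ 655. -130.   70.] [358. 234.]
side upright_carton_center 0.65 [657. 143.  76.] [273. 156.]
side flat_carton_center 0.81 [659.  25.  35.] [307. 199.]
```

View pics/top0.png

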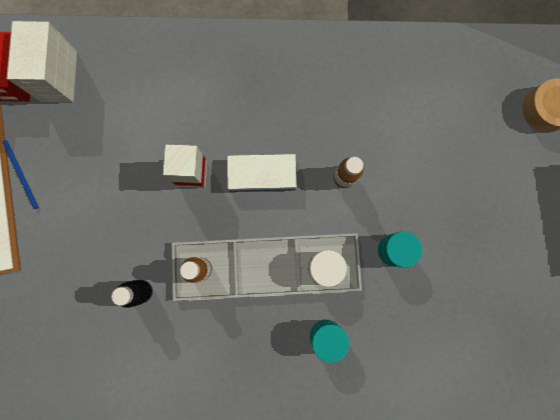

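View pics/side0.png

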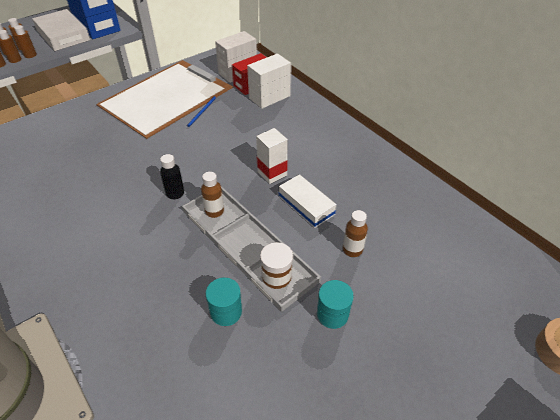

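The top view shows the tray with rim corners near (173,243), (359,235), (361,290) and (174,300). The amber bottle is on the left with its cap at (190,270), and the white-lidded jar is on the right at (328,268). Turquoise decoys stand at (402,249) and (330,341), and a black one at (125,296). In the side view the amber bottle is at (211,195) and the jar at (277,262), which agrees with the top view.

```bash
python3 - <<'E'
from h import *
im=cv2.imread('pics/top0.png'); hsv=cv2.cvtColor(im,cv2.COLOR_BGR2HSV)
w=((hsv[...,2]>150)&(hsv[...,1]<60)).astype(np.uint8)
n,l,st,c=cv2.connectedComponentsWithStats(w)
for i in range(1,n):
    if st[i,4]>80: print(st[i],c[i].round(1),'z109',ray('top',*c[i],109).round(1),'z74',ray('top',*c[i],74).round(1))
bot.snapshot('top')
for d in bot.regions_of('top','tray')[:1]:
    m=d['mask'].astype(np.uint8); m=cv2.morphologyEx(m,cv2.MORPH_CLOSE,np.ones((9,9)))
    h=cv2.convexHull(np.vstack(cv2.findContours(m,0,1)[0]))[:,0]
    P=np.array([ray('top',*q,18)[:2] for q in h],np.float32); print('rect',cv2.minAreaRect(P),cv2.boxPoints(cv2.minAreaRect(P)).round())
for t in('bottle_center','jar_center'):
    for d in bot.regions_of('top',t)[:3]:
        y,x=np.nonzero(d['mask']);print(t,round(d['confidence'],2),x.min(),x.max(),y.min(),y.max())
for q in[(173,243),(359,235),(361,290),(174,300),(234.5,241),(297,239),(237,296.5),(299,293)]: print(q,ray('top',*q,18).round())
for q in[(402,249),(330,341)]:print(ray('top',*q,70).round())
print(ray('top',123,296,105),ray('top',354,166,105), proj('top',[0,0,0]))
E
```

```text
[   7   21   45   59 2195] [28.2 49.8] z109 [848.  415.2 109. ] z74 [865.2 435.8  74. ]
[ 50  35  23  61 260] [60.9 66.6] z109 [820.1 360.3 109. ] z74 [835.9 378.1  74. ]
[ 163  144   36   32 1000] [180.  159.9] z109 [668.  161.8 109. ] z74 [676.  169.5  74. ]
[ 227  154   70   35 2273] [261.4 170.9] z109 [651.9  32.2 109. ] z74 [659.1  33.2  74. ]
[346 157  18  16 226] [354.4 164.5] z109 [ 664.2 -116.3  109. ] z74 [ 672.  -122.9   74. ]
[  0 159  13 112 766] [  3.9 230.8] z109 [552.5 428.4 109. ] z74 [554.6 449.7  74. ]
[173 234 184  25 312] [262.3 239.2] z109 [543.5  29.2 109. ] z74 [545.1  30.   74. ]
[ 295  238   55   49 1619] [325.7 261.1] z109 [510.6 -69.7 109. ] z74 [510.5 -73.9  74. ]
[ 239  240   51   54 1572] [258.9 269.7] z109 [496.5  33.7 109. ] z74 [495.7  34.8  74. ]
[227 244  93  53 258] [262.2 286.8] z109 [470.4  28.3 109. ] z74 [468.3  29.1  74. ]
[177 250  53  44 727] [214.3 265.1] z109 [502.8 102.8 109. ] z74 [502.4 107.4  74. ]
[180 262  19  17 260] [188.9 270.1] z109 [495.  141.5 109. ] z74 [494.1 148.1  74. ]
[178 283  23  14 241] [188.7 289.8] z109 [465.  140.7
[... 204 characters left out ...]
 3.487114191055298) [[ 440.  184.]
 [ 460. -143.]
 [ 561. -137.]
 [ 541.  190.]]
bottle_center 0.77 181 211 257 282
bottle_center 0.56 112 152 280 306
bottle_center 0.22 171 361 234 300
jar_center 0.94 309 349 320 363
jar_center 0.82 308 346 250 286
jar_center 0.59 378 422 232 266
(173, 243) [540. 188.  18.]
(359, 235) [ 557. -140.   18.]
(361, 290) [ 461. -142.   18.]
(174, 300) [441. 183.  18.]
(234.5, 241) [544.  80.  18.]
(297, 239) [549. -30.  18.]
(237, 296.5) [448.  74.  18.]
(299, 293) [455. -34.  18.]
[ 531. -201.   70.]
[383. -81.  70.]
[454.65668303 241.56795269 105.        ] [ 662.62828048 -116.33902802  105.        ] [np.float64(276.8202430770062), np.float64(572.4151208011378)]
```

Emit:
arm_command --commands "0 0 -3.2 -17 -14.4 0 1;0 0 -3.2 -17 -14.4 0 1;0 0 -3.2 -17 -14.4 0 1;0 0 -3.2 -17 -14.4 0 1;0 0 -3.2 -17 -14.4 0 1;0 0 -3.2 -17 -14.4 0 1;0 0 -3.2 -17 -14.4 0 1;0 0 -3.2 -17 -14.4 0 1" --squeeze 40

```text
clock: 1.8
eef_pos: [450.2, 184.8, 209.8]
orientation: [-0.093, 3.139, 0.001]
force: [0.7, 0.8, -0.1]
grip_width: 85.2
grasp_force: 0.0
```

Emit:
arm_command --commands "0 0 0 -1.3 -10.6 0 1;0 0 0 -1.3 -10.6 0 1;0 0 0 -1.3 -10.6 0 1;0 0 0 -1.3 -10.6 0 1;0 0 0 -1.3 -10.6 0 1;0 0 0 -1.3 -10.6 0 1;0 0 0 -1.3 -10.6 0 1"

```text
clock: 2.68
eef_pos: [497.4, -74.6, 209.3]
orientation: [0.096, -3.14, -0.001]
force: [0.2, 0.2, 0.4]
grip_width: 85.4
grasp_force: 0.0
```

```bash
cat >> h.py <<'E'
def to(P):
    s=bot.observe(); Rt=R.from_rotvec(s['orientation']).as_matrix(); e=np.array(s['eef_pos'])
    print('at',e.round(1),'units',(Rt.T@(np.array(P)-e)/25).round(2),'F',np.round(s['force'],1),'w',round(s['grip_width'],1),round(s['grasp_force'],1))
E
python3 - <<'E'
from h import *
im=bot.snapshot('wrist'); cv2.imwrite('pics/w1.png',im)
p,M,e=campose('wrist')
for t in('jar_center','tray','bottle_center'):
    for d in bot.find_in('wrist',t):
        x=M@np.array(d['xyz'])+e; print(t,round(d['confidence'],2),x.round(),np.round(proj('wrist',x)))
to([499,-77,58])
E
```

```text
jar_center 0.93 [376. -84.  68.] [283.  59.]
jar_center 0.84 [ 526. -196.   70.] [165. 210.]
jar_center 0.78 [497. -82.  74.] [277. 190.]
tray 0.72 [490.  38.   3.] [377. 177.]
bottle_center 0.77 [449. 229.  13.] [548. 154.]
bottle_center 0.65 [488. 130.  76.] [491. 195.]
at [497.4 -74.9 209.4] units [-0.06 -0.09  6.06] F [0.5 0.4 0.5] w 85.1 0.0
```

View pics/w1.png

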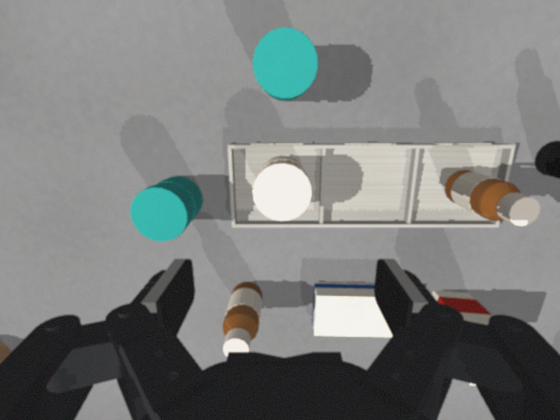

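The wrist view shows the jar lid centred at (282,191) and the bottle cap at (518,208). The tray's outer rim corners are at about (229,144), (516,144), (498,227) and (233,227).

```bash
python3 - <<'E'
from h import *
print(ray('wrist',282,191,74).round(1),ray('wrist',521,209,109).round(1))
for q in [(229,144),(516,144),(498,227),(233,227)]: print(ray('wrist',*q,18).round(1))
print(ray('wrist',321,181,18).round(1),ray('wrist',412,181,18).round(1))
print(ray('top',327.5,268,74))
E
```

```text
[497.6 -77.4  74. ] [492.5 137.1 109. ]
[ 460.1 -140.3   18. ]
[440.  184.6  18. ]
[540.  190.2  18. ]
[ 560.1 -134.3   18. ]
[496.2 -32.   18. ] [489.6  74.6  18. ]
[499.3706453  -76.78488578  74.        ]
```

Emit:
arm_command --commands "0 0 0 -0.04 -0.1 3 1;0 0 0 -0.04 -0.1 5 1;0 0 0 -0.04 -0.1 6.05 1;0 0 0 -0.04 -0.1 6.05 1;0 0 0 -0.04 -0.1 6.05 0.5;0 0 0 -0.04 -0.1 6.05 0.5;0 0 0 -0.04 -0.1 6.05 0.5;0 0 0 -0.04 -0.1 6.05 0.5" --squeeze 40

```text
clock: 3.88
eef_pos: [498.9, -78.4, 58.6]
orientation: [-0.093, 3.139, 0.0]
force: [0.4, 0.7, -0.9]
grip_width: 42.8
grasp_force: 0.0
```

```bash
python3 - <<'E'
from h import *
a=bot.snapshot('side'); b=bot.snapshot('wrist')
cv2.imwrite('pics/c1.png',np.hstack([a[150:400,120:450],b[100:350,100:]]))
s=bot.observe();print(s)
E
```

```text
{'clock': 3.975, 'joint_positions': array([-0.42782788,  0.23156419,  0.5509116 ,  1.97160352, -0.14579547,
        0.97644367,  1.82323818]), 'dq': array([-0.0005811 ,  0.00422799, -0.00032346,  0.0022512 ,  0.00072705,
        0.00095601,  0.00045778]), 'tau': array([-1.10100899e-02, -4.21677983e+01,  4.98654798e+00, -3.29966784e+01,
        1.45675809e-02,  2.05282631e-03, -1.77563197e-03]), 'eef_pos': array([498.66426632, -78.4324555 ,  58.32107345]), 'orientation': array([-9.31865059e-02,  3.13994609e+00,  3.09618234e-04]), 'force': array([-0.66464017, -0.47552917, -0.67441956]), 'ft_torque': array([-0.00786655,  0.01447321, -0.08163766]), 'grasp_force': 0.0, 'grip_width': 42.72098938039062}
```

View pics/c1.png

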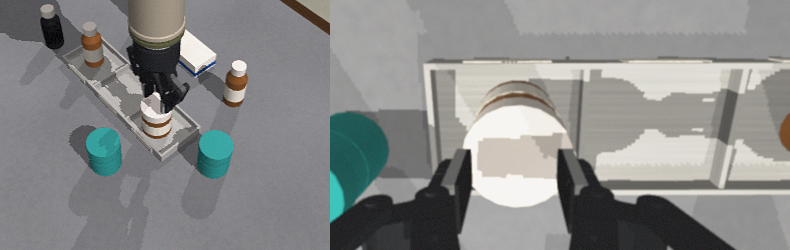

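```bash
python3 - <<'E'
from h import *
p,M,e=campose('wrist'); print(e.round(), M.round(2).tolist())
for q in[(290,255),(235,255),(347,255),(290,205),(290,307)]: print(q,ray('wrist',*q,74).round(1))
print('tip should be at',[np.round(proj('wrist',[498.7+dx,-78.4+dy,z])) for dx in(-11,11) for dy in(-21,21) for z in (46,56)])
print(proj('wrist',[498,-77,74]))
a=bot.snapshot('top')
cv2.imwrite('pics/t2.png',cv2.resize(a[200:340,230:400],None,fx=4,fy=4))
for n in('top','side'):
  p,M,e=campose(n)
  if n=='side': bot.snapshot('side')
  for d in bot.find_in(n,'jar_center'):
    x=M@np.array(d['xyz'])+e; print(n,round(d['confidence'],2),x.round())
E
```

```text
[427. -83. 222.] [[-0.06, 0.96, 0.28], [1.0, 0.06, 0.02], [-0.0, 0.28, -0.96]]
(290, 255) [496.7 -75.7  74. ]
(235, 255) [ 498.4 -104.6   74. ]
(347, 255) [494.9 -45.8  74. ]
(290, 205) [469.4 -77.5  74. ]
(290, 307) [528.2 -73.7  74. ]
tip should be at [array([251., 219.]), array([249., 225.]), array([320., 223.]), array([322., 229.]), array([250., 252.]), array([248., 260.]), array([317., 256.]), array([319., 264.])]
[np.float64(287.42910698296015), np.float64(257.1383358279475)]
top 0.37 [515. -56.  68.]
side 0.75 [ 523. -216.   71.]
side 0.56 [374. -91.  73.]
```

View pics/t2.png

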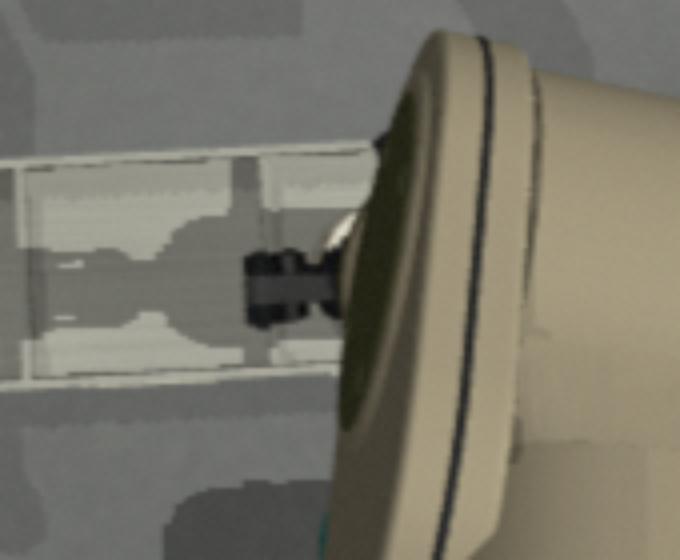

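The jar hasn't moved: its lid is still at about (497,-76). The fingertips hang over the lid at (240,250) and (328,250) in wrist pixels, so they must be above it. I'll compute where the tips really are in the tool frame.

```bash
python3 - <<'E'
from h import *
p=bot.camera_params('wrist'); T=np.array(p['tool_from_camera']); print(p['fx'],p['cx'],p['cy'],T.round(3).tolist())
for (l,r,w) in [((240,250),(328,250),42.7),((192,262),(377,262),85.4)]:
    d=p['fx']*w/(r[0]-l[0])
    for q in(l,r): print(w,d.__round__(1),(T@[(q[0]-p['cx'])/p['fx']*d,(q[1]-p['cy'])/p['fy']*d,d,1]).round(1))
E
```

```text
307.53803073352856 284.0807079539252 206.94939072353944 [[0.001, -0.959, -0.284, 71.947], [1.0, 0.001, -0.001, -0.184], [0.001, -0.284, 0.959, -163.493], [0.0, 0.0, 0.0, 1.0]]
42.7 149.2 [  9.5 -21.7 -26.4   1. ]
42.7 149.2 [  9.5  21.  -26.3   1. ]
85.4 142.0 [  7.2 -42.8 -34.6   1. ]
85.4 142.0 [  7.3  42.6 -34.6   1. ]
```

```bash
python3 - <<'E'
from h import *
b=bot.snapshot('wrist'); cv2.imwrite('pics/w3.png',cv2.resize(b[180:380,180:400],None,fx=3,fy=3))
E
```

```text
(no output)
```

View pics/w3.png

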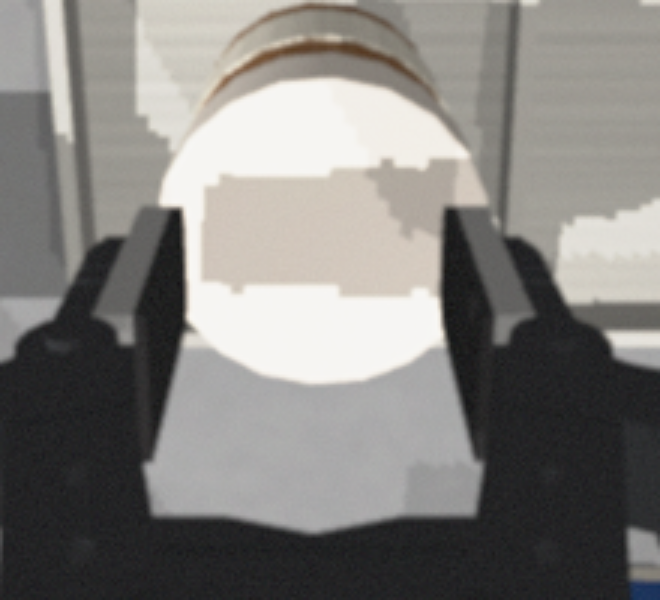

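The tips are about 27 to 34 mm behind the reported TCP, not 14 mm ahead of it. I'll open and descend using that measured offset, watching the force.

Emit:
arm_command --commands "0 0 0 0.04 0.07 0 1;0 0 0 0.04 0.07 0 1;0 0 0 0.04 0.07 0 1;0 0 0 0.04 0.07 0 1;0 0 0 0.04 0.07 0.6 1;0 0 0 0.04 0.07 1.1 1;0 0 0 0.04 0.07 1.5 1;0 0 0 0.04 0.07 1.5 1"

```text
clock: 5.22
eef_pos: [496.7, -76.9, 19.6]
orientation: [0.093, -3.138, 0.0]
force: [0.1, -0.7, -0.1]
grip_width: 85.5
grasp_force: 0.0
```

Emit:
arm_command --commands "0 0 0 0 0 0 0.5;0 0 0 0 0 0 0.5;0 0 0 0 0 0 0.5;0 0 0 0 0 0 0.5" --squeeze 40

```text
clock: 5.72
eef_pos: [497.8, -76.8, 21.3]
orientation: [-0.093, 3.139, 0.001]
force: [-2.0, 0.3, 5.8]
grip_width: 59.0
grasp_force: 42.6
```

Emit:
arm_command --commands "0 0 0 0 0 -0.4 0.5;0 0 0 0 0 -1 0.5;0 0 0 0 0 -1.6 0.5;0 0 0 -0.1 1.4 -1.6 0.5;0 0 0 -0.2 2.8 -1.6 0.5;0 0 0 -0.33 4 -1.6 0.5;0 0 0 -0.33 4 -1.6 0.5;0 0 0 -0.33 4 -1.6 0.5"

```text
clock: 6.72
eef_pos: [500.0, 23.0, 61.2]
orientation: [-0.093, 3.14, -0.0]
force: [-0.3, -0.4, -2.1]
grip_width: 59.0
grasp_force: 43.5
```

```bash
python3 - <<'E'
from h import *
a=bot.snapshot('side');b=bot.snapshot('wrist')
cv2.imwrite('pics/c4.png',np.hstack([a[100:400,120:420],b[100:400,100:500]]))
to([500,23.5,21])
E
```

```text
at [499.9  22.5  61. ] units [-0.01  0.04  1.6 ] F [ 0.5  0.  -2.3] w 58.9 43.5
```

View pics/c4.png

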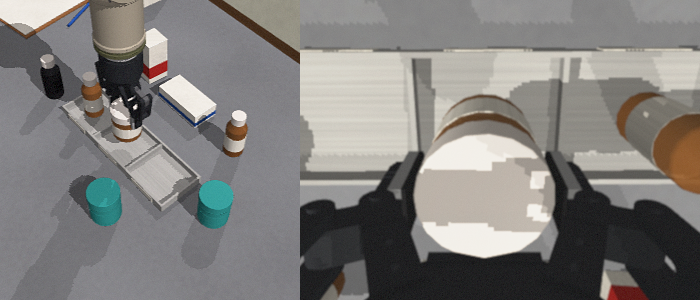

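The side view shows the jar held upright above the middle bay, with its lid at (485,195) in the wrist half of the picture, so I'll lower it gently.

Emit:
arm_command --commands "0 0 0 0 0.03 0.6 0.5;0 0 0 0 0.03 1 0.5;0 0 0 0 0.03 1.3 0.5;0 0 0 0 0.03 1.45 0.5;0 0 0 0 0.03 1.55 0.5;0 0 0 0 0.03 1.6 0.5;0 0 0 0 0.03 1.62 0.5;0 0 0 0 0.03 1.62 0.5"

```text
clock: 7.82
eef_pos: [500.1, 24.3, 21.3]
orientation: [-0.093, 3.14, 0.001]
force: [-6.5, -1.0, 13.2]
grip_width: 58.9
grasp_force: 44.9
```

Emit:
arm_command --commands "0 0 0 0 0 0 1;0 0 0 0 0 0 1;0 0 0 0 0 0 1;0 0 0 0 0 0 1;0 0 0 0 0 -1.5 1;0 0 0 0 0 -4 1;0 0 0 0 0 -5.8 1;0 0 0 0 0 -5.8 1"

```text
clock: 8.82
eef_pos: [501.9, 24.5, 168.6]
orientation: [-0.093, 3.134, 0.003]
force: [0.3, -0.2, -0.5]
grip_width: 85.3
grasp_force: 0.0
```

Emit:
arm_command --commands "0 0 0 0 2 0 1;0 0 0 0 4 0 1;0 0 0 0 4.57 0 1;0 0 0 0 4.57 0 1;0 0 0 0 4.57 0 1"

```text
clock: 9.45
eef_pos: [493.1, 136.5, 164.8]
orientation: [0.09, -3.14, 0.001]
force: [0.5, -1.0, 0.1]
grip_width: 85.7
grasp_force: 0.0
```

```bash
python3 - <<'E'
from h import *
b=bot.snapshot('wrist'); cv2.imwrite('pics/w5.png',b)
to([493.5,138,24])
p,M,e=campose('wrist')
for t in('bottle_center','jar_center'):
    for d in bot.find_in('wrist',t):
        x=M@np.array(d['xyz'])+e; print(t,round(d['confidence'],2),x.round(),np.round(proj('wrist',x)))
hsv=cv2.cvtColor(b,cv2.COLOR_BGR2HSV); w=((hsv[...,2]>140)&(hsv[...,1]<60)).astype(np.uint8)
print('cap exp',proj('wrist',[493.5,138,109]))
E
```

```text
at [493.2 136.5 164.9] units [-0.02  0.06  5.64] F [ 0.  -0.9 -0.4] w 85.0 0.0
bottle_center 0.92 [446. 236.  76.] [410. 155.]
bottle_center 0.9 [482. 142.  87.] [292. 195.]
jar_center 0.97 [500.  27.  73.] [158. 203.]
jar_center 0.71 [379. -61.  68.] [34. 43.]
cap exp [np.float64(285.88838090032294), np.float64(216.2375157197113)]
```

View pics/w5.png

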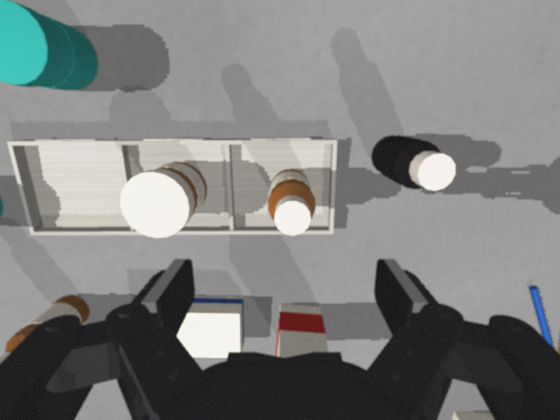

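The cap is at (293,216) in the wrist view, which puts the bottle axis at about (493.5,142.5). The jar stands upright in the middle bay at (158,203).

Emit:
arm_command --commands "0 0 0 0 0.23 0.5 1;0 0 0 0 0.23 2 1;0 0 0 0 0.23 3.5 1;0 0 0 0 0.23 4.7 1;0 0 0 0 0.23 5.2 1;0 0 0 0 0.23 5.5 1;0 0 0 0 0.23 5.65 1;0 0 0 0 0.23 5.65 1"

```text
clock: 10.6
eef_pos: [493.0, 144.2, 24.4]
orientation: [-0.093, 3.139, 0.001]
force: [0.3, -0.9, 0.3]
grip_width: 85.3
grasp_force: 0.0
```

Emit:
arm_command --commands "0 0 0 0 0 0 0.35;0 0 0 0 0 0 0.35;0 0 0 0 0 0 0.35;0 0 0 0 0 0 0.35;0 0 0 0 0 0 0.35" --squeeze 40

```text
clock: 11.22
eef_pos: [493.0, 144.0, 24.3]
orientation: [-0.093, 3.14, 0.0]
force: [-1.5, -1.5, 5.0]
grip_width: 41.2
grasp_force: 40.1
```

Emit:
arm_command --commands "0 0 0 0 0 -0.4 0.35;0 0 0 0 0 -1.2 0.35;0 0 0 0 0 -2.4 0.35;0 0 0 0 0 -3.5 0.35;0 0 0 0 0 -4 0.35;0 0 0 0 0 -4 0.35"

```text
clock: 11.98
eef_pos: [492.9, 144.3, 124.3]
orientation: [-0.093, 3.139, 0.001]
force: [-0.3, -0.2, -2.0]
grip_width: 40.3
grasp_force: 40.7
```

Emit:
arm_command --commands "0 0 0 0 -1.2 0 0.35;0 0 0 0 -2.8 0 0.35;0 0 0 0 -4.4 0 0.35;0 0 0 0 -6 0 0.35;0 0 0 0 -7.6 0 0.35;0 0 0 0 -8.8 0 0.35;0 0 0 0 -9.14 0 0.35;0 0 0 0 -9.14 0 0.35"

```text
clock: 12.98
eef_pos: [505.8, -83.8, 123.1]
orientation: [0.092, -3.139, -0.0]
force: [-0.2, 0.2, -1.3]
grip_width: 41.0
grasp_force: 40.7
```

```bash
python3 - <<'E'
from h import *
a=bot.snapshot('side');b=bot.snapshot('wrist')
cv2.imwrite('pics/c6.png',np.hstack([a[100:400,120:420],b[100:400,100:500]]))
to([506.5,-84,24.3])
E
```

```text
at [506.  -82.6 123.4] units [-0.02 -0.06  3.96] F [-0.3 -1.1 -1.3] w 40.8 40.7
```

View pics/c6.png

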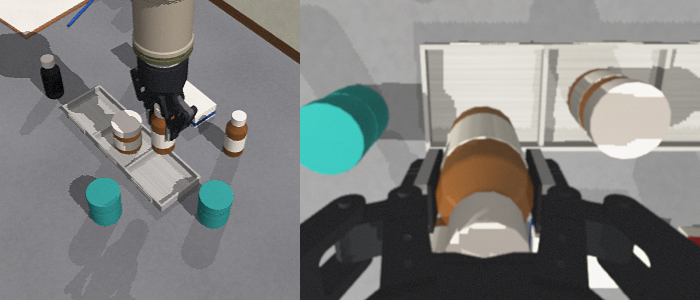

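The bottle is held upright above the right bay, and the jar stands in the middle bay with its lid at (630,115) in the wrist half. Next I'll lower the bottle.

Emit:
arm_command --commands "0 0 0 0 -0.04 1 0.35;0 0 0 0 -0.04 2.2 0.35;0 0 0 0 -0.04 3.1 0.35;0 0 0 0 -0.04 3.5 0.35;0 0 0 0 -0.04 3.75 0.35;0 0 0 0 -0.04 3.87 0.35;0 0 0 0 -0.04 3.93 0.35;0 0 0 0 -0.04 3.97 0.35"

```text
clock: 14.08
eef_pos: [506.6, -85.0, 25.0]
orientation: [-0.093, 3.139, 0.0]
force: [-0.3, -0.1, -1.8]
grip_width: 40.8
grasp_force: 40.7
```

Emit:
arm_command --commands "0 0 0 0 0 0 0.35;0 0 0 0 0 0 0.35"

```text
clock: 14.32
eef_pos: [506.3, -85.1, 24.7]
orientation: [-0.093, 3.14, 0.0]
force: [-0.3, -0.6, -1.3]
grip_width: 41.0
grasp_force: 40.7
```

Still hanging by a fraction of a millimetre, so I'll feel down for the floor.

Emit:
arm_command --commands "0 0 0 0 0 0.02 0.35;0 0 0 0 0 0.04 0.35;0 0 0 0 0 0.04 0.35"

```text
clock: 14.7
eef_pos: [506.7, -85.1, 24.3]
orientation: [-0.093, 3.139, 0.001]
force: [-1.4, -0.6, 7.7]
grip_width: 40.7
grasp_force: 41.3
```

Emit:
arm_command --commands "0 0 0 0 0 0 1;0 0 0 0 0 0 1;0 0 0 0 0 0 1;0 0 0 0 0 0 1;0 0 0 0 0 -1.5 1;0 0 0 0 0 -4 1;0 0 0 0 0 -5.8 1;0 0 0 0 0 -5.8 1"

```text
clock: 15.7
eef_pos: [508.3, -85.3, 172.0]
orientation: [-0.093, 3.134, 0.001]
force: [-0.0, -0.5, -1.4]
grip_width: 85.0
grasp_force: 0.0
```

Emit:
arm_command --commands "0 0 0 0 2 0 1;0 0 0 0 4 0 1;0 0 0 0 4.37 0 1;0 0 0 0 4.37 0 1;0 0 0 0 4.37 0 1"

```text
clock: 16.32
eef_pos: [499.7, 22.4, 168.3]
orientation: [0.09, -3.14, 0.001]
force: [-0.6, 0.0, -0.9]
grip_width: 85.4
grasp_force: 0.0
```

```bash
python3 - <<'E'
from h import *
b=bot.snapshot('wrist'); cv2.imwrite('pics/w7.png',b)
to([500,24.2,20.8])
p,M,e=campose('wrist')
for t in('bottle_center','jar_center'):
    for d in bot.find_in('wrist',t):
        x=M@np.array(d['xyz'])+e; print(t,round(d['confidence'],2),x.round(),np.round(proj('wrist',x)))
E
```

```text
at [499.8  22.5 168.4] units [-0.01  0.07  5.9 ] F [ 0.7  0.8 -0.1] w 85.5 0.0
bottle_center 0.78 [447. 231.  60.] [525. 153.]
bottle_center 0.69 [501. -81.  81.] [162. 199.]
jar_center 0.85 [375. -74.  71.] [167.  37.]
jar_center 0.79 [ 526. -190.   70.] [ 46. 216.]
jar_center 0.65 [502.  21.  74.] [283. 204.]
```

View pics/w7.png

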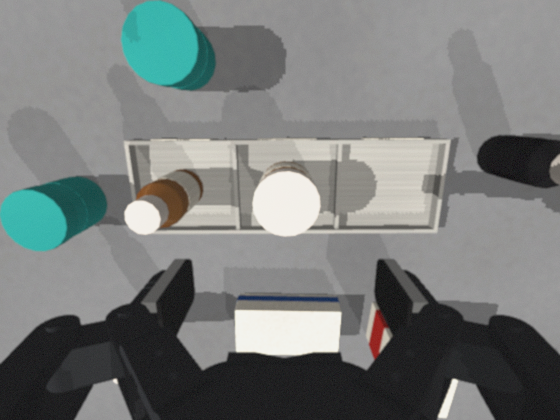

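The bottle stands upright in the right bay with its cap at (146,214). The jar's lid is centred under the gripper at (286,203).

Emit:
arm_command --commands "0 0 0 0 0.07 1 1;0 0 0 0 0.07 3 1;0 0 0 0 0.07 4.5 1;0 0 0 0 0.07 5.2 1;0 0 0 0 0.07 5.6 1;0 0 0 0 0.07 5.8 1;0 0 0 0 0.07 5.9 1;0 0 0 0 0.07 5.9 1"

```text
clock: 17.48
eef_pos: [500.1, 25.9, 21.7]
orientation: [-0.093, 3.139, 0.001]
force: [-0.5, -0.7, -0.0]
grip_width: 85.6
grasp_force: 0.0
```

Emit:
arm_command --commands "0 0 0 0 0 0 0.5;0 0 0 0 0 0 0.5;0 0 0 0 0 0 0.5;0 0 0 0 0 0 0.5" --squeeze 40

```text
clock: 17.98
eef_pos: [500.1, 25.8, 21.8]
orientation: [-0.093, 3.139, 0.001]
force: [-1.2, -0.3, 5.8]
grip_width: 58.3
grasp_force: 42.0
```

Emit:
arm_command --commands "0 0 0 0 0 -0.4 0.5;0 0 0 0 0 -1 0.5;0 0 0 0 0 -1.6 0.5;0 0 0 0 1.4 -1.6 0.5;0 0 0 0 2.8 -1.6 0.5;0 0 0 0 4 -1.6 0.5;0 0 0 0 4.22 -1.6 0.5;0 0 0 0 4.22 -1.6 0.5"

```text
clock: 18.98
eef_pos: [493.6, 130.9, 61.7]
orientation: [-0.094, 3.14, 0.0]
force: [0.5, -0.7, -1.4]
grip_width: 58.7
grasp_force: 43.5
```

```bash
python3 - <<'E'
from h import *
to([493.5,131.2,21.8])
E
```

```text
at [493.6 130.9  61.7] units [0.   0.01 1.59] F [ 0.5 -0.7 -1.4] w 58.7 43.5
```

Emit:
arm_command --commands "0 0 0 0 0 0.6 0.5;0 0 0 0 0 1 0.5;0 0 0 0 0 1.3 0.5;0 0 0 0 0 1.45 0.5;0 0 0 0 0 1.53 0.5;0 0 0 0 0 1.57 0.5;0 0 0 0 0 1.6 0.5;0 0 0 0 0 1.6 0.5"

```text
clock: 19.98
eef_pos: [493.8, 131.1, 21.9]
orientation: [-0.093, 3.14, 0.001]
force: [-1.7, -1.4, 5.0]
grip_width: 58.6
grasp_force: 44.3
```

On the floor. Release and rise.

Emit:
arm_command --commands "0 0 0 0 0 0 1;0 0 0 0 0 0 1;0 0 0 0 0 0 1;0 0 0 0 0 0 1;0 0 0 0 0 -1.5 1;0 0 0 0 0 -4 1;0 0 0 0 0 -6 1;0 0 0 0 0 -6 1"

```text
clock: 20.98
eef_pos: [495.6, 131.8, 175.0]
orientation: [-0.093, 3.134, 0.005]
force: [-0.5, 0.6, -1.0]
grip_width: 85.3
grasp_force: 0.0
```

Emit:
arm_command --commands "0 0 0 0 2 -1 1;0 0 0 0 4 -1 1;0 0 0 0 5 -1 1;0 0 0 0 5 -1 1;0 0 0 0 5 -1 1"

```text
clock: 21.6
eef_pos: [486.2, 254.1, 195.5]
orientation: [0.09, -3.14, 0.002]
force: [0.1, -0.2, -0.2]
grip_width: 85.4
grasp_force: 0.0
```

```bash
python3 - <<'E'
from h import *
a=bot.snapshot('side');b=bot.snapshot('top')
cv2.imwrite('pics/c8.png',np.hstack([a[100:400,120:420],b[100:400,90:490]]))
to([0,0,0])
E
```

```text
at [486.4 254.1 195.9] units [20.   -9.04  7.85] F [ 0.1 -0.   0.2] w 85.4 0.0
```

View pics/c8.png

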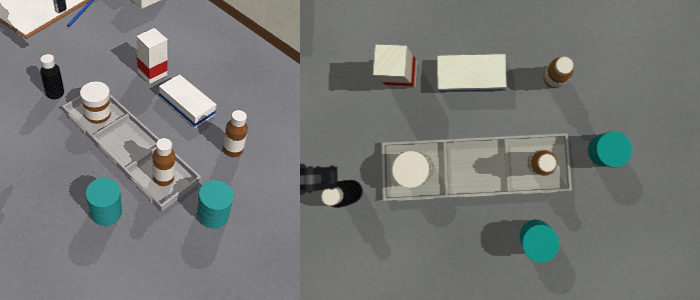

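The jar is upright in the left bay (lid at (410,168) in the top half), the bottle is upright in the right bay (cap at (544,163)), and the middle bay is empty. The things around the tray have not moved.

```bash
python3 -c "
from station import bot
print(bot.close_job())"
```

```text
the job is handed in; nothing more can be done
None
```

The bottle and jar are swapped: the amber bottle stands upright in the right bay, the jar in the left, the middle is empty, nothing around the tray was touched, and the job is handed in at about 22 s.

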